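Set a bar to length against a flip stop

ROBOT

A 7-joint arm with a two-finger parallel gripper is mounted at the origin on a cart in front of the work surface, level with it; the furniture and walls round the work are solid. World frame = base frame: x ahead of the robot, y to its left, z up, the work surface at z = 0. Lengths are in mm, angles in rad, forces in N, time in s.
With the tool pointing down it reaches from about 425 to 875 mm from the base axis. Payload 4.7 kg.
Tool frame: the origin (TCP) lies at the very end of the fingers, on their centre line; the grasp point (between the pads) lies 19 mm behind it; z points along the fingers, y is the line along which they close (so a half turn about z gives the same grasp; the last joint's range is limited). The gripper opens to 87 mm and grips with 3 to 60 N. Pads are 19 mm wide; open, the fingers measure 117 mm over their backs; the gripper's body (75 mm by 190 mm) begins 51 mm behind the grasp point.
Start: joints at [-1.142, 0.321, -0.07, 1.45, 0.023, 1.371, -0.057], TCP at [261.983, 594.887, 222.587] pointing down, gripper open.
Joint ranges: [-2.86, 2.86], [-0.3, 2.09], [-1.38, 1.24], [0.06, 2.45], [-1.56, 4.7], [0.09, 2.05], [-2.69, 2.69]. Speed limits (rad/s): [2.57, 2.57, 3.14, 3.14, 3.14, 3.14, 3.14].

INTERFACE

Orientations are given as a unit quaternion [x, y, z, w].
In Python, from plant import bot, cams gives the robot as it stands. The module is installed in compiled form; this text tells all that it offers.
- The arm moves only by the tool play_rows, never from a script. Its argument "plan" is a list that holds one entry, the list of rows, each a list of 7 numbers: the turn, a rotation vector about the world's x, y, z in rad, then the shift along the world's x, y, z in m, then the opening in per cent of the stroke, from 0 (shut) to 100 (fully open). In form: [[[wx, wy, wz, x, y, z, fingers], ...]]. A call has 1 to 8 rows; each row is the pose to reach, as a shift and turn from the pose commanded when the call began; what a row does not reach only later rows make up. A row lasts 1/12 s, in which the tool goes at most 41.7 mm and 7.16 degrees, less where a joint would pass 70% of its speed; a pose out of reach is approached as far as the arm can. A call with a gripper value outside its range is refused whole. The fingers move at their own pace and stop on an object; "newtons" is the grip in N (left out, the last holds). Time passes only in rows, so rows that repeat a pose let the fingers close. It gives the time, the measured TCP pose, the force, the opening and the grip force at its end, in the units of the state.
- bot.state(): the state, without advancing time (a new reading comes with each control period).
- cams.grab_frame(name): name is "scene" or "top"; returns a dict with "img" (400x640x3 uint8, red, green, blue), "fx", "fy", "cx", "cy" (pixels), "extrinsics" (4x4, takes a point from world to camera coordinates). Camera axes: x right, y up, looking along -z (the intrinsics and any distortion apply to the point x, -y, -z); pixel columns grow to the right and rows downward; lengths in mm; the calibration is good to about 2 mm. A picture is of the moment at which its call begins. There is no depth.
- bot.close_job(): hands the job in; it is judged then, once.
The state is a dict: "clock": time; "qpos": joint angles; "dq": joint speeds; "tau": joint torques, N m; "ee_pos": TCP position; "tcp_rot": TCP orientation; "force": force on the tool from outside, world axes, zero at the start; "ft_torque": the same for the moment, N m; "width": finger opening in mm; "gripper_force": force on a finger pad.
Only numpy, scipy, OpenCV 4.12 (cv2) and the standard library are available. Lean on these libraries where they do the work, as an engineer would, in place of code of your own. Each camera call takes 0.05 s, during which the arm holds its last target. There are 200 camera calls.

TASK

Set the aluminium bar to length for marking: flip the orange stop flag fully down into the bar's path, then slide the bar along the dark fence until its end meets the brass stop screw in the flag, and press it home with a steady push of about 10 N for one second, never more than 15 N. Leave the bar there, lying flat, flush along the fence and touching the stop screw; handle the flag gently (under 25 N) and do not disturb the red cap or the navy cup.

Things in the scene. Friction and masses are not known exactly. Their poses are not given: they have to be found in the camera images.
- fixture: low green base plate, 130 x 360 x 12 mm, fixed to the table, top face 12 mm above its origin, spanning x -60 to +70 and y -180 to +180 mm. Origin on the table under the bar path; y runs along the path towards the stop (about to the robot's left), x across it, away from the robot. A bar flush with the fence has x = 0 in this frame and axes parallel to it.
- fence (a point): middle of the upper front edge of the dark steel fence with white scale marks, which runs along the whole plate; axes of the fixture. 30 mm above the table (18 mm above the plate). The fence's face looks to -x (to the robot) and is the plane x = +12.5 mm of the fixture; the fence is 12 mm thick.
- stop: blue carrier block of the flip stop, 36 x 40 mm, behind the fence, fixed (clamped at a different place along the fence each time). Origin at table height under the hinge, 45 mm to +x of the path's centre line; axes parallel to those of the fixture. Block top 38 mm and hinge ears 60 mm above the table; a black lock screw sticks out 10 mm from its +x side.
- flag_hinge (a point): point on the hinge axis of the flag, 52 mm above the table; the axis runs along y of the stop.
- flag (a joint): angle of the stop flag: 0 = fully down on its end stop, its arm level from the hinge to -x, across the path; grows as it swings up, 1.57 = upright, 1.9 = leaning back. Friction hinge (0.07 Nm), no spring: it stays where left. Orange arm 14 mm wide (y), 10 thick, 90 long; below it the steel tongue (27 x 14 x 36 mm), 35 to 61 mm from the hinge, ends 3 mm above the plate.
- flag_tab (a point): centre of the orange thumb tab (22 x 26 x 10 mm) at the end of the flag's arm, 82 mm from the hinge; with the flag down it is 52 mm above the table, and the arm's top 57 mm.
- stop_face (a point): centre of the -y face of the steel tongue, facing the bar's end; axes of the flag. From here the brass stop screw (12 mm thick, rigid) sticks out towards the bar by 3 to 43 mm, set differently each time and not measured: it must be found by feel. With the flag down the screw points at the middle of the bar's end.
- telltale (a joint): how far the small red sprung pin in the nose of the brass screw is pushed in, in m: 0 = out, standing 2.5 mm proud of the nose; 0.0025 = flush, the bar's end rests on the nose. Its spring is very weak (under 0.3 N), it comes out again if the bar moves back, and it does not push the bar away.
- bar: the stock: bright aluminium bar 25 x 120 x 25 mm, about 0.22 kg, loose on the base plate in front of the stop, a little skew and off the fence. Origin in the centre of its underside (12 mm above the table), its y axis along its length towards the stop, x across.
- bar_end (a point): centre of the bar's end face that shall meet the flag, 60 mm to +y of the bar's origin, at mid height (12.5 mm above the underside).
- red_cap: loose red plastic cap, 44 mm across, 16 mm high, behind the fixture; to be left alone.
- navy_cup: loose navy plastic cup, 109 mm across, 37 mm high, on the table at the right; to be left alone.

How it is judged (in metres and radians):
On the way, in this order (a step that is already met when the one before it is completed fails the run):
1. the flag is flipped fully down (within 0.06 rad) while the bar is still at least 50 mm short of its tongue (value of joint flag below 0.06 rad and y of bar_end in the frame of stop_face below -0.05 m), for 0.2 s.
2. the bar is pressed against the stop screw of the lowered flag with more than 6 N for 0.5 s (value of joint flag below 0.06 rad and contact force between bar and stop above 6 N), for 0.5 s.
At the end, for the whole second after the job is handed in: The flag is down (within 0.06 rad), the bar lies flat and still on the plate with its end on the stop screw (telltale pin in by more than 1.5 mm, that is, within 1 mm of the nose), and it is flush along the fence (within 2.5 mm and 0.03 rad) (value of joint flag below 0.06 rad and value of joint telltale above 0.0015 m and x of bar in the frame of fixture between -0.0025 and 0.003 m and angle between the y axis of bar and the y axis of fixture, either way round below 0.03 rad and z of bar in the frame of fixture below 0.014 m and angle between bar's own z axis and vertical below 0.05 rad and linear speed of bar below 0.01 m/s); the robot touches nothing.
It fails at once if the bar presses on the flip stop with more than 15 N (contact force between bar and stop above 15 N).
It fails at once if the robot presses on the flip stop with more than 25 N (contact force between the arm and stop above 25 N).
It fails at once if the fingers press on the flip stop with more than 25 N (contact force between the fingers and stop above 25 N).
It fails at once if the red cap is moved by more than 15 mm (distance of red_cap from where it was at the start of the episode above 0.015 m).
It fails at once if the navy cup is moved by more than 15 mm (distance of navy_cup from where it was at the start of the episode above 0.015 m).
It also fails if it takes over 70 s, if anything falls off the work surface, if the arm or the gripper's body presses on something with over 40 N, if the wrist force passes 120 N, or if a joint passes its speed limit or range.

## Working session

There is one attempt and no reset: what is moved stays moved. The work goes in short steps, Python scripts to look and compute and a tool call to move; the robot and the scene stay as the last step left them, time stands still between calls to the robot, and variables do not carry over. Pictures are saved under pics/ and viewed, at most 10 in all, crops included, and the job is handed in when it is done.

Besides the shell and the picture viewer there is one more tool, called after ">>>" by a JSON object that holds its "fn" and its "kwargs", one argument or row to a line. play_rows: Moves the arm, as the interface text tells. Its arguments: {"type":"object","properties":{"plan":{"type":"array","items":{"type":"array","items":{"type":"array","items":{"type":"number"}}}},"newtons":{"type":"number"}},"required":["plan"]}

```bash
mkdir -p pics; cat > h.py <<'E'
import numpy as np, cv2
from plant import bot, cams
def grab(n,save=None):
    f=cams.grab_frame(n)
    if save: cv2.imwrite('pics/'+save,f['img'][:,:,::-1])
    return f
def ray(f,u,v):
    E=np.array(f['extrinsics']);d=np.array([(u-f['cx'])/f['fx'],-(v-f['cy'])/f['fy'],-1.])
    R=E[:3,:3];return -R.T@E[:3,3],R.T@d
def onz(f,u,v,z):
    c,d=ray(f,u,v);return c+d*(z-c[2])/d[2]
def proj(f,p):
    E=np.array(f['extrinsics']);q=E[:3,:3]@np.array(p,float)+E[:3,3]
    return f['cx']+f['fx']*q[0]/-q[2], f['cy']+f['fy']*q[1]/q[2]
E
python3 - <<'E'
from h import *
for n in('scene','top'):
    f=grab(n,n+'0.png'); print(n,[f[k] for k in('fx','fy','cx','cy')],ray(f,320,200),[k for k in f])
print(bot.state())
E
```

```text
scene [492.26090047565646, 492.26090047565646, 314.64321431950765, 202.08483726418868] (array([-301.21930596, -819.12070542,  787.04340933]), array([ 0.67530299,  0.49124619, -0.55025395])) ['img', 'fx', 'fy', 'cx', 'cy', 'extrinsics']
top [366.93823527252755, 366.93823527252755, 319.13039112617776, 197.43007162304346] (array([ 397.38450858, -185.57568247,  969.82688654]), array([ 0.14316737, -0.00594302, -0.98970827])) ['img', 'fx', 'fy', 'cx', 'cy', 'extrinsics']
{'clock': 0.1, 'qpos': array([-1.14190348,  0.32174547, -0.07010351,  1.45152297,  0.02262522,
        1.37076497, -0.05690086]), 'dq': array([-4.94192608e-04, -2.12205915e-05, -9.97137777e-04, -3.72700336e-03,
       -5.29865468e-04, -1.19751743e-03,  1.53299851e-03]), 'tau': array([-2.31568929e-04, -4.92570198e+01, -4.05609151e-01, -3.13401282e+01,
       -6.42061047e-02,  3.93804756e-02,  5.99149189e-05]), 'ee_pos': array([261.80222289, 594.43260654, 221.58830108]), 'tcp_rot': array([ 2.05888677e-01,  9.78575071e-01, -8.18515921e-04, -1.16746180e-04]), 'force': array([-0.08814287, -0.78452829, -0.10253641]), 'ft_torque': array([-0.02569977,  0.0087853 ,  0.07127578]), 'gripper_force': 0.0, 'width': 86.89068370933037}
```

View pics/scene0.png

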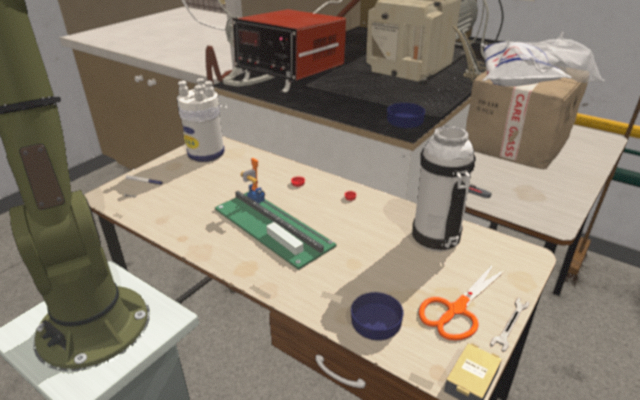

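View pics/top0.png

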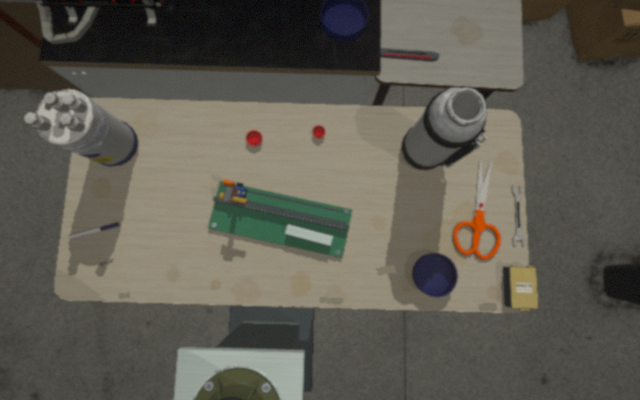

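The scene view shows the plate with the bar at about (285,237) and the flag upright at about (254,175). In the top view the plate runs from (211,228) to (350,207), with the flag at about (235,187). Next I'll segment by colour and view enlarged crops.

```bash
python3 - <<'E'
from h import *
f=grab('top');g=grab('scene')
def blob(f,lo,hi,roi,name,rect=True):
    hsv=cv2.cvtColor(f['img'],cv2.COLOR_RGB2HSV);m=cv2.inRange(hsv,lo,hi)
    k=np.zeros_like(m);x0,y0,x1,y1=roi;k[y0:y1,x0:x1]=m[y0:y1,x0:x1]
    if name=='green': k=cv2.morphologyEx(k,cv2.MORPH_CLOSE,np.ones((25,25)))
    c=max(cv2.findContours(k,0,2)[0],key=cv2.contourArea);r=cv2.minAreaRect(c)
    print(name,cv2.contourArea(c),r);return r
R=(200,160,370,270)
r=blob(f,(40,60,30),(90,255,255),R,'green')
for p in cv2.boxPoints(r): print(p,onz(f,*p,12)[:2].round(1))
r=blob(f,(0,0,150),(180,45,255),(270,215,345,255),'bar')
for p in cv2.boxPoints(r): print(p,onz(f,*p,37)[:2].round(1))
r=blob(f,(5,150,120),(20,255,255),R,'orange'); print(cv2.boxPoints(r))
r=blob(f,(100,120,40),(125,255,255),R,'blue');print(onz(f,*r[0],38))
for n,ff,b in(('ct',f,(200,165,360,265)),('cs',g,(205,145,345,270))):
    x0,y0,x1,y1=b;cv2.imwrite(f'pics/{n}.png',cv2.resize(ff['img'][y0:y1,x0:x1,::-1],None,fx=4.7,fy=4.7,interpolation=cv2.INTER_CUBIC))
E
```

```text
green 6253.5 ((279.8686218261719, 218.8150177001953), (136.24703979492188, 48.41761016845703), 12.33908748626709)
[208.14542 227.90681] [454.1  97.5]
[218.4921  180.60765] [580.1  79.3]
[351.59183 209.72322] [ 512.5 -275.1]
[341.24515 257.0224 ] [ 389.1 -250.2]
bar 364.0 ((308.7344970703125, 234.49588012695312), (46.25044631958008, 8.953777313232422), 14.931418418884277)
[285.23657 232.8631 ] [ 445.7 -105.5]
[287.54364 224.21164] [ 467.8 -110.4]
[332.23242 236.12866] [ 440.9 -224.7]
[329.92535 244.78012] [ 419.  -219.4]
orange 24.5 ((227.44119262695312, 181.73529052734375), (9.45888900756836, 3.6380343437194824), 14.03624439239502)
[[222.41177 182.35294]
 [223.29413 178.82352]
 [232.47061 181.11765]
 [231.58826 184.64706]]
blue 18.0 ((240.75003051757812, 187.75001525878906), (7.77817440032959, 4.242640495300293), 45.0)
[558.08867375  13.66935933  38.        ]
```

View pics/ct.png

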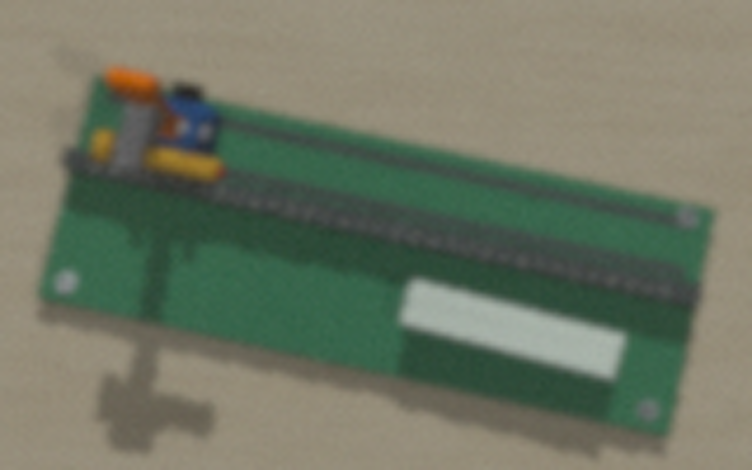

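View pics/cs.png

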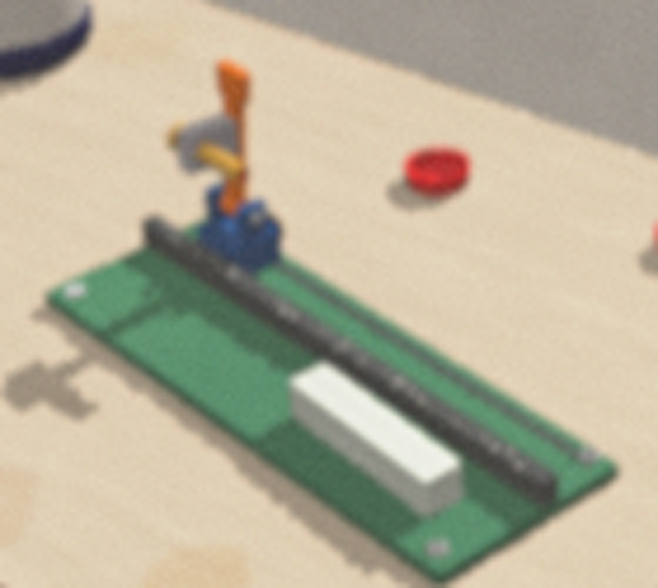

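The enlarged crops show the flag upright, with the tab at crop (133,84) in the top view and (233,80) in the scene view. The bar is skewed and off the fence. Now I'll triangulate the hinge side and build the fixture frame.

```bash
cat >> h.py <<'E'
t=-0.187; O=np.array([479.,-86.]); X=np.array([np.cos(t),np.sin(t)]);Y=np.array([-np.sin(t),np.cos(t)])
def fx(p): d=np.array(p)[:2]-O; return (d@X).round(1),(d@Y).round(1)
def w(x,y): return (O+x*X+y*Y).round(1)
def tri(f,a,g,b):
    c1,d1=ray(f,*a);c2,d2=ray(g,*b);s=np.linalg.lstsq(np.c_[d1,-d2],c2-c1,rcond=None)[0]
    p,q=c1+s[0]*d1,c2+s[1]*d2;return ((p+q)/2).round(1),np.linalg.norm(p-q).round(1)
E
python3 - <<'E'
from h import *
f=grab('top');g=grab('scene')
T=lambda u,v:(u/4.7+200-.4,v/4.7+165-.4); S=lambda u,v:(u/4.7+205-.4,v/4.7+145-.4)
for n,a,b in(('tabtop',(133,80),(233,72)),('screw -y tip',(220,169),(240,168)),('screw +y end',(100,143),(176,135)),('tongue',(137,138),(205,142))):
    p,e=tri(f,T(*a),g,S(*b));print(n,p,e,fx(p))
for n,a,z in(('fenceL',(75,168),30),('fenceR',(692,300),30),('block',(190,122),38),('plTL',(97,75),12),('plTR',(713,210),12),('plBR',(668,437),12),('plBL',(40,297),12)):
    p=onz(f,*T(*a),z);print(n,p.round(1),fx(p))
for n,a,z in(('plTR',(617,470),12),('plBR',(440,580),12),('plBL',(48,298),12),('barTop c',(376,424),37),('fenceR',(553,487),30)):
    p=onz(g,*S(*a),z);print('S',n,p.round(1),fx(p))
E
```

```text
tabtop [553.5  22.9 139.5] 1.5 (np.float64(53.0), np.float64(120.9))
screw -y tip [514.7 -14.9 106.5] 3.4 (np.float64(21.9), np.float64(76.5))
screw +y end [527.1  47.5 101.5] 2.9 (np.float64(22.4), np.float64(140.1))
tongue [530.7  28.5 101.4] 1.8 (np.float64(29.5), np.float64(122.1))
fenceL [524.6  78.3  30. ] (np.float64(14.2), np.float64(169.9))
fenceR [ 461.9 -261.9   30. ] (np.float64(15.9), np.float64(-176.0))
block [550.7  15.1  38. ] (np.float64(51.7), np.float64(112.7))
plTL [580.3  74.7  12. ] (np.float64(69.7), np.float64(176.7))
plTR [ 513.7 -274.3   12. ] (np.float64(69.1), np.float64(-178.5))
plBR [ 387.7 -251.5   12. ] (np.float64(-59.0), np.float64(-179.5))
plBL [454.4  97.6  12. ] (np.float64(-58.3), np.float64(175.9))
S plTR [ 507.1 -278.7   12. ] (np.float64(63.4), np.float64(-184.2))
S plBR [ 382.6 -255.3   12. ] (np.float64(-63.3), np.float64(-184.3))
S plBL [448.4  92.1  12. ] (np.float64(-63.2), np.float64(169.3))
S barTop c [ 439.9 -168.9   37. ] (np.float64(-23.0), np.float64(-88.8))
S fenceR [ 457.7 -272.    30. ] (np.float64(13.6), np.float64(-186.8))
```

>>> {"fn": "play_rows", "kwargs": {
  "plan": [
    [[0, 0, 0.228, 0.16, -0.28, 0, 0], [0, 0, 0.228, 0.16, -0.28, 0, 0], [0, 0, 0.228, 0.16, -0.28, 0, 0], [0, 0, 0.228, 0.16, -0.28, 0, 0], [0, 0, 0.228, 0.16, -0.28, 0, 0], [0, 0, 0.228, 0.16, -0.28, 0, 0], [0, 0, 0.228, 0.16, -0.28, 0, 0], [0, 0, 0.228, 0.16, -0.28, 0, 0]]
  ],
  "newtons": 20
}}

```text
clock: 0.97
ee_pos: [423.9, 310.9, 222.9]
tcp_rot: [0.095, 0.995, -0.0, 0.001]
force: [-0.2, 0.5, 0.2]
width: 41.7
gripper_force: 0.0
```

>>> {"fn": "play_rows", "kwargs": {
  "plan": [
    [[0, 0, 0, 0.173, -0.3, -0.02, 0], [0, 0, 0, 0.173, -0.3, -0.02, 0], [0, 0, 0, 0.173, -0.3, -0.02, 0], [0, 0, 0, 0.173, -0.3, -0.02, 0], [0, 0, 0, 0.173, -0.3, -0.02, 0], [0, 0, 0, 0.173, -0.3, -0.02, 0], [0, 0, 0, 0.173, -0.3, -0.02, 0], [0, 0, 0, 0.173, -0.3, -0.02, 0]]
  ]
}}

```text
clock: 1.63
ee_pos: [588.9, 24.8, 203.6]
tcp_rot: [0.093, 0.996, 0.0, 0.0]
force: [0.4, 0.4, -0.1]
width: 0.8
gripper_force: 0.0
```

>>> {"fn": "play_rows", "kwargs": {
  "plan": [
    [[0, 0, 0, 0.006, -0.01, -0.03, 0], [0, 0, 0, 0.006, -0.01, -0.06, 0], [0, 0, 0, 0.006, -0.01, -0.09, 0], [0, 0, 0, 0.006, -0.01, -0.09, 0], [0, 0, 0, 0.006, -0.01, -0.09, 0]]
  ]
}}

```text
clock: 2.05
ee_pos: [592.9, 16.7, 112.2]
tcp_rot: [0.093, 0.996, -0.0, -0.002]
force: [-0.1, 0.8, 0.5]
width: 0.2
gripper_force: 0.0
```

```bash
python3 - <<'E'
from h import *
s=bot.state();print(s['ee_pos'],s['force'],fx(s['ee_pos']))
g=grab('scene');f=grab('top')
a=cv2.resize(g['img'][130:230,200:320,::-1],None,fx=4,fy=4,interpolation=2)
b=cv2.resize(f['img'][150:250,200:280,::-1],None,fx=4,fy=4,interpolation=2)
cv2.imwrite('pics/p1.png',np.hstack([a,b]))
print(proj(g,s['ee_pos']),proj(f,s['ee_pos']))
E
```

```text
[592.93780156  16.6584433  112.18214755] [-0.0535954   0.83510124  0.51679482] (np.float64(92.9), np.float64(122.1))
(np.float64(266.3276149625596), np.float64(163.46678110466556)) (np.float64(234.05464749094173), np.float64(167.89107364448185))
```

View pics/p1.png

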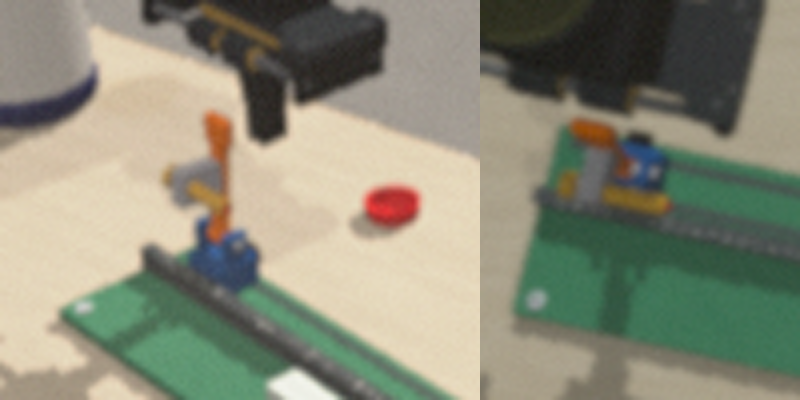

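>>> {"fn": "play_rows", "kwargs": {
  "plan": [
    [[0, 0, 0, -0.0073, 0.0014, 0, 0], [0, 0, 0, -0.0145, 0.0027, 0, 0], [0, 0, 0, -0.0218, 0.0041, 0.001, 0], [0, 0, 0, -0.029, 0.0055, 0.001, 0], [0, 0, 0, -0.0363, 0.0069, 0.002, 0], [0, 0, 0, -0.0435, 0.0082, 0.002, 0], [0, 0, 0, -0.0508, 0.0096, 0.003, 0], [0, 0, 0, -0.058, 0.011, 0.003, 0]]
  ]
}}

```text
clock: 2.82
ee_pos: [535.5, 27.8, 116.6]
tcp_rot: [0.093, 0.996, 0.0, 0.0]
force: [0.4, -0.7, -0.4]
width: 0.5
gripper_force: 0.3
```

>>> {"fn": "play_rows", "kwargs": {
  "plan": [
    [[0, 0, 0, -0.0069, 0.0013, -0.002, 0], [0, 0, 0, -0.0138, 0.0026, -0.004, 0], [0, 0, 0, -0.0202, 0.0038, -0.006, 0], [0, 0, 0, -0.0265, 0.005, -0.008, 0], [0, 0, 0, -0.032, 0.006, -0.013, 0], [0, 0, 0, -0.0374, 0.0071, -0.018, 0], [0, 0, 0, -0.0428, 0.0081, -0.0235, 0], [0, 0, 0, -0.0477, 0.009, -0.029, 0]]
  ]
}}

```text
clock: 3.48
ee_pos: [487.8, 36.7, 86.6]
tcp_rot: [0.093, 0.996, -0.0, -0.0]
force: [0.0, 0.1, -0.4]
width: 0.6
gripper_force: 0.1
```

>>> {"fn": "play_rows", "kwargs": {
  "plan": [
    [[0, 0, 0, -0.003, 0.0006, -0.006, 0], [0, 0, 0, -0.006, 0.0011, -0.012, 0], [0, 0, 0, -0.0085, 0.0016, -0.018, 0], [0, 0, 0, -0.0098, 0.0019, -0.022, 0], [0, 0, 0, -0.0098, 0.0019, -0.024, 0], [0, 0, 0, -0.0098, 0.0019, -0.026, 0], [0, 0, 0, -0.0098, 0.0019, -0.0275, 0]]
  ]
}}

```text
clock: 4.07
ee_pos: [478.9, 38.5, 59.7]
tcp_rot: [0.093, 0.996, 0.0, 0.0]
force: [0.3, -0.9, 0.8]
width: 0.5
gripper_force: 0.1
```

```bash
python3 - <<'E'
from h import *
s=bot.state();print(s['ee_pos'],s['force'],fx(s['ee_pos']))
g=grab('scene');f=grab('top')
a=cv2.resize(g['img'][130:230,200:320,::-1],None,fx=4,fy=4,interpolation=2)
b=cv2.resize(f['img'][150:250,200:280,::-1],None,fx=4,fy=4,interpolation=2)
cv2.imwrite('pics/p2.png',np.hstack([a,b]))
E
```

```text
[478.90477925  38.49268637  59.73451903] [ 0.29963553 -0.87621392  0.76242394] (np.float64(-23.2), np.float64(122.3))
```

View pics/p2.png

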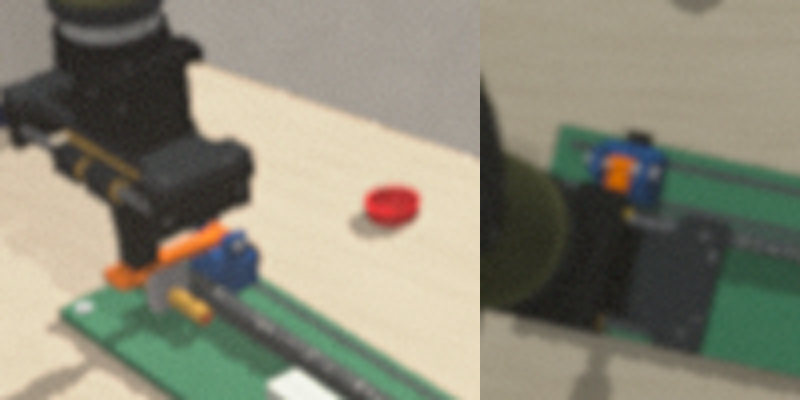

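The flag is nearly level, with the fingertips on its tab. I'll press it down gently until the force rises.

>>> {"fn": "play_rows", "kwargs": {
  "plan": [
    [[0, 0, 0, 0, 0, -0.0007, 0], [0, 0, 0, 0, 0, -0.0014, 0], [0, 0, 0, 0, 0, -0.0021, 0], [0, 0, 0, 0, 0, -0.0028, 0]]
  ]
}}

```text
clock: 4.5
ee_pos: [478.9, 38.5, 57.3]
tcp_rot: [0.093, 0.996, 0.0, 0.0]
force: [-2.1, -0.7, 6.2]
width: 0.5
gripper_force: 3.5
```

>>> {"fn": "play_rows", "kwargs": {
  "plan": [
    [[0, 0, 0, 0, 0, 0, 0], [0, 0, 0, 0, 0, 0.03, 0], [0, 0, 0, 0, 0, 0.05, 0], [0, 0, 0, -0.02, -0.035, 0.05, 0], [0, 0, 0, -0.034, -0.07, 0.05, 0], [0, 0, 0, -0.047, -0.105, 0.05, 0], [0, 0, 0, -0.06, -0.14, 0.05, 0], [0, 0, 0, -0.071, -0.175, 0.05, 0]]
  ]
}}

```text
clock: 5.17
ee_pos: [406.6, -137.8, 107.1]
tcp_rot: [0.093, 0.996, 0.0, 0.0]
force: [2.0, -0.1, 0.0]
width: 0.3
gripper_force: 0.0
```

```bash
python3 - <<'E'
from h import *
s=bot.state();print(s['ee_pos'],s['force'],fx(s['ee_pos']))
g=grab('scene')
a=cv2.resize(g['img'][150:280,200:360,::-1],None,fx=4,fy=4,interpolation=2)
cv2.imwrite('pics/p3.png',a)
E
```

```text
[ 406.61312588 -137.79639045  107.09983251] [ 2.02201178 -0.10540081  0.00478703] (np.float64(-61.5), np.float64(-64.4))
```

View pics/p3.png

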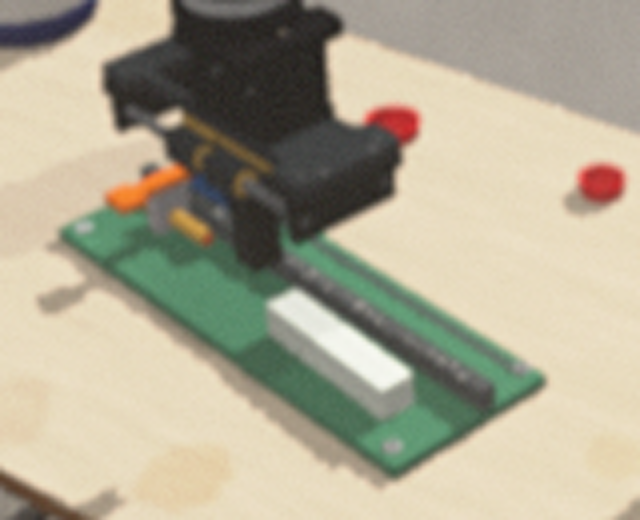

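The flag lies level, and the screw points toward the bar. The hand is on the robot side of the bar. I'll lower it, then push the bar to the fence.

>>> {"fn": "play_rows", "kwargs": {
  "plan": [
    [[0, 0, 0, -0.001, -0.022, 0, 0], [0, 0, 0, -0.001, -0.022, -0.03, 0], [0, 0, 0, -0.001, -0.022, -0.06, 0], [0, 0, 0, -0.001, -0.022, -0.086, 0], [0, 0, 0, -0.001, -0.022, -0.086, 0]]
  ]
}}

```text
clock: 5.63
ee_pos: [402.6, -157.5, 17.0]
tcp_rot: [0.093, 0.996, -0.0, -0.004]
force: [-1.7, 1.2, -0.2]
width: 0.4
gripper_force: 0.0
```

>>> {"fn": "play_rows", "kwargs": {
  "plan": [
    [[0, 0, 0, 0.004, -0.0008, 0, 0], [0, 0, 0, 0.008, -0.0015, 0, 0], [0, 0, 0, 0.012, -0.0022, 0, 0], [0, 0, 0, 0.016, -0.003, 0, 0], [0, 0, 0, 0.02, -0.0038, 0, 0], [0, 0, 0, 0.024, -0.0045, 0, 0], [0, 0, 0, 0.027, -0.005, 0, 0], [0, 0, 0, 0.03, -0.0056, 0, 0]]
  ]
}}

```text
clock: 6.3
ee_pos: [437.0, -164.1, 21.2]
tcp_rot: [0.093, 0.996, 0.0, -0.0]
force: [-2.8, 0.3, 2.4]
width: 0.5
gripper_force: 1.2
```

>>> {"fn": "play_rows", "kwargs": {
  "plan": [
    [[0, 0, 0, 0.001, -0.0002, 0, 0], [0, 0, 0, 0.002, -0.0004, 0, 0], [0, 0, 0, 0.003, -0.0006, 0, 0]]
  ]
}}

```text
clock: 6.55
ee_pos: [439.5, -164.7, 20.9]
tcp_rot: [0.093, 0.996, 0.0, -0.0]
force: [-2.3, 0.3, 2.4]
width: 0.6
gripper_force: 1.2
```

>>> {"fn": "play_rows", "kwargs": {
  "plan": [
    [[0, 0, 0, 0.0007, -0.0001, 0, 0], [0, 0, 0, 0.0014, -0.0003, 0, 0], [0, 0, 0, 0.002, -0.0004, 0, 0]]
  ]
}}

```text
clock: 6.8
ee_pos: [440.9, -164.9, 20.9]
tcp_rot: [0.093, 0.996, 0.0, -0.001]
force: [-5.6, 1.1, 5.2]
width: 0.5
gripper_force: 2.8
```

>>> {"fn": "play_rows", "kwargs": {
  "plan": [
    [[0, 0, 0, 0.0007, -0.0001, 0, 0], [0, 0, 0, 0.0014, -0.0003, 0, 0], [0, 0, 0, 0.002, -0.0004, 0, 0]]
  ]
}}

```text
clock: 7.05
ee_pos: [440.9, -164.9, 20.5]
tcp_rot: [0.093, 0.996, 0.001, -0.003]
force: [-9.7, 1.9, 6.9]
width: 0.7
gripper_force: 5.0
```

>>> {"fn": "play_rows", "kwargs": {
  "plan": [
    [[0, 0, 0, -0.015, 0.0028, 0, 0], [0, 0, 0, -0.015, 0.0028, 0.03, 0], [0, 0, 0, -0.015, 0.0028, 0.045, 0], [0, 0, 0, -0.009, -0.03, 0.045, 0], [0, 0, 0, -0.003, -0.065, 0.045, 0], [0, 0, 0, 0.002, -0.1, 0.045, 0], [0, 0, 0, 0.002, -0.1, 0.03, 0], [0, 0, 0, 0.002, -0.1, 0.03, 0]]
  ]
}}

```text
clock: 7.72
ee_pos: [445.2, -267.7, 49.9]
tcp_rot: [0.095, 0.995, -0.001, -0.0]
force: [-0.9, 1.7, -0.5]
width: 0.6
gripper_force: 0.0
```

```bash
python3 - <<'E'
from h import *
s=bot.state();print(s['ee_pos'],s['force'],fx(s['ee_pos']))
f=grab('top');g=grab('scene')
a=cv2.resize(g['img'][150:280,200:360,::-1],None,fx=4,fy=4,interpolation=2)
cv2.imwrite('pics/p4.png',a)
E
```

```text
[ 445.18441044 -267.6634327    49.87644988] [-0.93898358  1.68155467 -0.47220854] (np.float64(0.5), np.float64(-184.8))
```

View pics/p4.png

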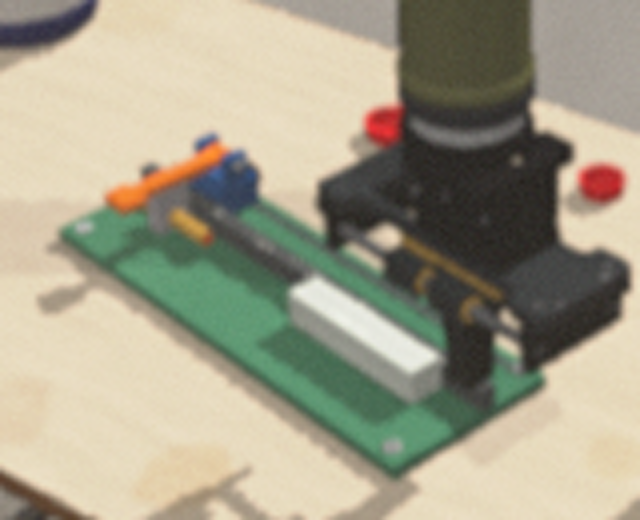

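The flag is down, the bar is along the fence, and the fingers are clear behind its rear end. I'll lower and push along.

>>> {"fn": "play_rows", "kwargs": {
  "plan": [
    [[0, 0, 0, -0.003, 0.0006, 0, 0], [0, 0, 0, -0.003, 0.0006, -0.015, 0], [0, 0, 0, -0.003, 0.0006, -0.031, 0], [0, 0, 0, -0.003, 0.0006, -0.031, 0]]
  ]
}}

```text
clock: 8.15
ee_pos: [441.5, -262.6, 18.4]
tcp_rot: [0.092, 0.996, 0.001, -0.001]
force: [-0.8, 0.0, 0.0]
width: 0.4
gripper_force: 0.0
```

>>> {"fn": "play_rows", "kwargs": {
  "plan": [
    [[0, 0, 0, 0.0007, 0.0039, 0, 0], [0, 0, 0, 0.0015, 0.0079, 0, 0], [0, 0, 0, 0.0022, 0.0118, 0, 0], [0, 0, 0, 0.003, 0.0157, 0, 0], [0, 0, 0, 0.0037, 0.0197, 0, 0], [0, 0, 0, 0.0045, 0.0236, 0, 0], [0, 0, 0, 0.0052, 0.0275, 0, 0], [0, 0, 0, 0.006, 0.0314, 0, 0]]
  ]
}}

```text
clock: 8.82
ee_pos: [448.8, -233.2, 20.2]
tcp_rot: [0.093, 0.996, -0.0, 0.0]
force: [-0.4, -1.4, 1.0]
width: 0.3
gripper_force: 0.8
```

>>> {"fn": "play_rows", "kwargs": {
  "plan": [
    [[0, 0, 0, 0.0015, 0.0079, 0, 0], [0, 0, 0, 0.003, 0.0157, 0, 0], [0, 0, 0, 0.0045, 0.0236, 0, 0], [0, 0, 0, 0.0059, 0.0314, 0, 0], [0, 0, 0, 0.0074, 0.0393, 0, 0], [0, 0, 0, 0.0089, 0.0472, 0, 0], [0, 0, 0, 0.01, 0.053, 0, 0], [0, 0, 0, 0.0108, 0.057, 0, 0]]
  ]
}}

```text
clock: 9.48
ee_pos: [459.8, -175.4, 20.1]
tcp_rot: [0.093, 0.996, 0.0, 0.0]
force: [-0.0, -1.8, 1.2]
width: 0.5
gripper_force: 1.2
```

```bash
python3 - <<'E'
from h import *
s=bot.state();print(s['ee_pos'],s['force'],fx(s['ee_pos']))
f=grab('top');g=grab('scene')
cv2.imwrite('pics/p5.png',cv2.resize(g['img'][170:260,225:325,::-1],None,fx=6,fy=6,interpolation=2))
E
```

```text
[ 459.79475383 -175.42508622   20.09257936] [-0.0281467  -1.77327527  1.16873372] (np.float64(-2.2), np.float64(-91.4))
```

View pics/p5.png

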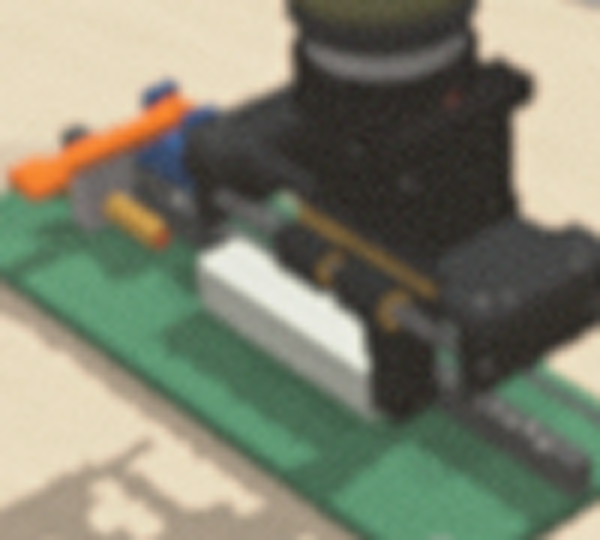

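The bar is flush with the fence, and its front corner is at crop (200,265). The nose tip is at crop (165,240), so I'll compute the remaining gap.

```bash
python3 - <<'E'
from h import *
g=grab('scene');C=lambda u,v:(u/6+225-.4,v/6+170-.4)
for a,z in(((163,241),24.5),((200,267),37),((203,307),12),((372,368),37)):print(fx(onz(g,*C(*a),z)))
E
```

```text
(np.float64(-4.4), np.float64(73.7))
(np.float64(-15.2), np.float64(30.4))
(np.float64(-13.1), np.float64(34.3))
(np.float64(-8.9), np.float64(-80.0))
```

>>> {"fn": "play_rows", "kwargs": {
  "plan": [
    [[0, 0, 0, 0.0009, 0.0049, 0, 0], [0, 0, 0, 0.0019, 0.0098, 0, 0], [0, 0, 0, 0.0028, 0.0147, 0, 0], [0, 0, 0, 0.0037, 0.0197, 0, 0], [0, 0, 0, 0.0045, 0.0236, 0, 0], [0, 0, 0, 0.005, 0.0265, 0, 0], [0, 0, 0, 0.0054, 0.0285, 0, 0], [0, 0, 0, 0.0056, 0.0295, 0, 0]]
  ]
}}

```text
clock: 10.3
ee_pos: [465.0, -146.5, 19.9]
tcp_rot: [0.093, 0.996, 0.0, -0.0]
force: [-1.2, -2.0, -0.3]
width: 0.4
gripper_force: 0.7
```

>>> {"fn": "play_rows", "kwargs": {
  "plan": [
    [[0, 0, 0, 0.0002, 0.0008, 0, 0], [0, 0, 0, 0.0003, 0.0016, 0, 0], [0, 0, 0, 0.0004, 0.0024, 0, 0], [0, 0, 0, 0.0006, 0.0032, 0, 0]]
  ]
}}

```text
clock: 10.63
ee_pos: [465.5, -143.8, 20.0]
tcp_rot: [0.093, 0.996, 0.0, -0.0]
force: [-1.3, -1.3, -0.7]
width: 0.3
gripper_force: 0.8
```

>>> {"fn": "play_rows", "kwargs": {
  "plan": [
    [[0, 0, 0, 0.0001, 0.0006, 0, 0], [0, 0, 0, 0.0002, 0.0012, 0, 0], [0, 0, 0, 0.0003, 0.0018, 0, 0], [0, 0, 0, 0.0004, 0.0024, 0, 0]]
  ]
}}

```text
clock: 10.97
ee_pos: [466.1, -141.4, 20.0]
tcp_rot: [0.093, 0.996, 0.0, -0.0]
force: [-1.2, -1.3, -1.2]
width: 0.6
gripper_force: 0.8
```

>>> {"fn": "play_rows", "kwargs": {
  "plan": [
    [[0, 0, 0, 0.0001, 0.0006, 0, 0], [0, 0, 0, 0.0002, 0.0012, 0, 0], [0, 0, 0, 0.0003, 0.0018, 0, 0], [0, 0, 0, 0.0004, 0.0024, 0, 0]]
  ]
}}

```text
clock: 11.3
ee_pos: [466.6, -138.9, 20.1]
tcp_rot: [0.093, 0.996, 0.0, 0.0]
force: [-1.7, -1.5, -1.1]
width: 0.0
gripper_force: 0.7
```

>>> {"fn": "play_rows", "kwargs": {
  "plan": [
    [[0, 0, 0, 0.0001, 0.0006, 0, 0], [0, 0, 0, 0.0002, 0.0012, 0, 0], [0, 0, 0, 0.0003, 0.0018, 0, 0], [0, 0, 0, 0.0004, 0.0024, 0, 0]]
  ]
}}

```text
clock: 11.63
ee_pos: [467.0, -136.5, 20.1]
tcp_rot: [0.093, 0.996, 0.0, 0.0]
force: [-0.6, -0.9, -0.6]
width: 0.7
gripper_force: 0.7
```

>>> {"fn": "play_rows", "kwargs": {
  "plan": [
    [[0, 0, 0, 0.0001, 0.0006, 0, 0], [0, 0, 0, 0.0002, 0.0012, 0, 0], [0, 0, 0, 0.0003, 0.0018, 0, 0], [0, 0, 0, 0.0004, 0.0024, 0, 0]]
  ]
}}

```text
clock: 11.97
ee_pos: [467.4, -134.6, 20.1]
tcp_rot: [0.093, 0.996, -0.0, 0.0]
force: [-0.6, -3.9, -1.0]
width: 0.2
gripper_force: 1.8
```

>>> {"fn": "play_rows", "kwargs": {
  "plan": [
    [[0, 0, 0, 0.0001, 0.0006, 0, 0], [0, 0, 0, 0.0002, 0.0012, 0, 0], [0, 0, 0, 0.0003, 0.0018, 0, 0]]
  ]
}}

```text
clock: 12.22
ee_pos: [467.4, -134.5, 20.2]
tcp_rot: [0.094, 0.996, -0.001, 0.0]
force: [-1.0, -7.6, -0.5]
width: 0.6
gripper_force: 3.9
```

Contact is made: motion has stopped at y ≈ -134.5 and the force is climbing at about 2 N/mm. I'll go to about 11 N and hold.

>>> {"fn": "play_rows", "kwargs": {
  "plan": [
    [[0, 0, 0, 0.0001, 0.0005, 0, 0], [0, 0, 0, 0.0002, 0.001, 0, 0], [0, 0, 0, 0.0002, 0.0013, 0, 0], [0, 0, 0, 0.0002, 0.0013, 0, 0]]
  ]
}}

```text
clock: 12.55
ee_pos: [467.4, -134.4, 20.2]
tcp_rot: [0.094, 0.996, -0.002, 0.0]
force: [-2.1, -8.6, -1.2]
width: 0.7
gripper_force: 4.6
```

>>> {"fn": "play_rows", "kwargs": {
  "plan": [
    [[0, 0, 0, 0, 0, 0, 0], [0, 0, 0, 0, 0, 0, 0], [0, 0, 0, 0, 0, 0, 0], [0, 0, 0, 0, 0, 0, 0]]
  ]
}}

```text
clock: 12.88
ee_pos: [467.4, -134.4, 20.2]
tcp_rot: [0.094, 0.996, -0.002, 0.0]
force: [-1.9, -8.9, -0.5]
width: 0.4
gripper_force: 4.6
```

>>> {"fn": "play_rows", "kwargs": {
  "plan": [
    [[0, 0, 0, 0.0001, 0.0004, 0, 0], [0, 0, 0, 0.0001, 0.0008, 0, 0], [0, 0, 0, 0.0001, 0.0008, 0, 0], [0, 0, 0, 0.0001, 0.0008, 0, 0], [0, 0, 0, 0.0001, 0.0008, 0, 0], [0, 0, 0, 0.0001, 0.0008, 0, 0], [0, 0, 0, 0.0001, 0.0008, 0, 0], [0, 0, 0, 0.0001, 0.0008, 0, 0]]
  ]
}}

```text
clock: 13.55
ee_pos: [467.4, -134.4, 20.2]
tcp_rot: [0.094, 0.996, -0.002, 0.0]
force: [-2.3, -11.0, -0.7]
width: 0.5
gripper_force: 5.4
```

>>> {"fn": "play_rows", "kwargs": {
  "plan": [
    [[0, 0, 0, 0, 0, 0, 0], [0, 0, 0, 0, 0, 0, 0], [0, 0, 0, 0, 0, 0, 0], [0, 0, 0, 0, 0, 0, 0], [0, 0, 0, 0, 0, 0, 0], [0, 0, 0, 0, 0, 0, 0], [0, 0, 0, 0, 0, 0, 0], [0, 0, 0, 0, 0, 0, 0]]
  ]
}}

```text
clock: 14.22
ee_pos: [467.4, -134.4, 20.2]
tcp_rot: [0.094, 0.996, -0.002, 0.0]
force: [-2.0, -10.6, -1.3]
width: 0.3
gripper_force: 5.4
```

>>> {"fn": "play_rows", "kwargs": {
  "plan": [
    [[0, 0, 0, -0.0004, -0.002, 0, 0], [0, 0, 0, -0.0008, -0.004, 0, 0], [0, 0, 0, -0.0011, -0.006, 0, 0], [0, 0, 0, -0.0019, -0.01, 0, 0], [0, 0, 0, -0.0045, -0.024, 0, 0], [0, 0, 0, -0.0045, -0.024, 0.03, 0], [0, 0, 0, -0.0045, -0.024, 0.07, 0], [0, 0, 0, -0.0045, -0.024, 0.1, 0]]
  ]
}}

```text
clock: 14.88
ee_pos: [463.6, -154.4, 122.0]
tcp_rot: [0.093, 0.996, 0.0, 0.0]
force: [1.9, 0.5, -0.2]
width: 0.7
gripper_force: 0.0
```

>>> {"fn": "play_rows", "kwargs": {
  "plan": [
    [[0, 0, 0, 0, -0.03, 0.03, 0], [0, 0, 0, 0, -0.06, 0.06, 0], [0, 0, 0, 0, -0.09, 0.08, 0], [0, 0, 0, 0, -0.12, 0.08, 0], [0, 0, 0, 0, -0.12, 0.08, 0]]
  ]
}}

```text
clock: 15.3
ee_pos: [463.1, -281.1, 202.5]
tcp_rot: [0.097, 0.995, -0.002, 0.002]
force: [-1.2, 0.2, -0.5]
width: 0.4
gripper_force: 0.0
```

```bash
python3 - <<'E'
from h import *
g=grab('scene')
cv2.imwrite('pics/p6.png',cv2.resize(g['img'][165:255,215:325,::-1],None,fx=7,fy=6.5,interpolation=2)[:590,:780])
E
```

```text
(no output)
```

View pics/p6.png

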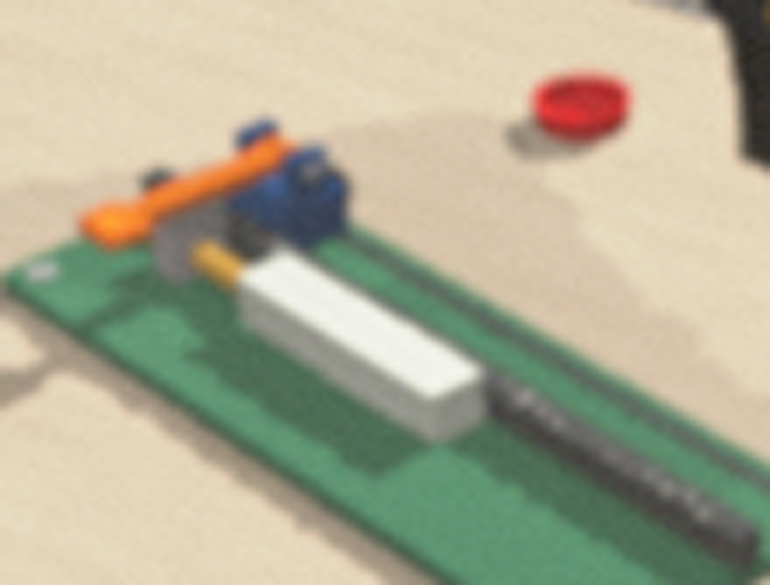

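The bar's end is on the screw at crop (240,275), and the flag is down. I'll check numerically that the bar is flush with the fence.

```bash
python3 - <<'E'
from h import *
f=grab('top');h=cv2.cvtColor(f['img'],cv2.COLOR_RGB2HSV)
m=cv2.inRange(h,(0,0,150),(180,45,255));k=np.zeros_like(m)
c0=proj(f,[*w(0,14),37]);x0,y0=map(int,c0);k[y0-20:y0+20,x0-35:x0+35]=m[y0-20:y0+20,x0-35:x0+35]
p=np.argwhere(k>0)[:,::-1].astype(float)
c=max(cv2.findContours(k,0,2)[0],key=cv2.contourArea);r=cv2.minAreaRect(c);print(r)
P=np.array([fx(onz(f,*q,37)) for q in p]);print(len(P),P.mean(0))
v=np.linalg.svd(P-P.mean(0),full_matrices=False)[2][0];print('angle',np.arctan(v[0]/v[1]))
E
```

```text
((271.7353210449219, 217.941162109375), (46.09772491455078, 9.328009605407715), 12.52880859375)
430 [ 0.53744186 16.9555814 ]
angle 0.004373675806562776
```

Measured against the fixture frame, the bar is at x ≈ 0.5 mm with an angle of 0.004 rad. I'm handing in.

```bash
python3 -c "
from plant import bot
print(bot.close_job())"
```

```text
the job is handed in; nothing more can be done
None
```

The job is handed in (no verdict was returned): the flag is down, the bar was pressed against the stop screw at about 11 N at the wrist for over 1 s, and it was left flush to the fence (about 0.5 mm and 0.004 rad by camera) with the robot clear.

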